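# Reset the sliding bottle stop to the green mark and clamp it

## Robot

A 6-joint arm with a two-finger parallel gripper is mounted at the origin on a cart in front of the work surface, level with it; the furniture and walls round the work are solid. World frame = base frame: x ahead of the robot, y to its left, z up, the work surface at z = 0. Lengths are in m, angles in rad, forces in N, time in s.
With the tool pointing down it reaches from about 0.3 to 1 m from the base axis. Payload 5.1 kg.
Tool frame: the origin (TCP) lies midway between the tips of the shut fingers; the grasp point (between the pads) lies 19 mm behind it (bot.grip_depth is the distance from the TCP to the grasp point, in m); x points along the fingers, z is the direction in which the jaws open and shut, and the axes are right-handed (so a half turn about x gives the same grasp; the last joint's range is limited). The gripper opens to 95 mm and grips with 3 to 60 N. Pads are 20 mm wide; open, the fingers measure 119 mm over their backs; the gripper's body (75 mm by 180 mm) begins 59 mm behind the grasp point.
Start: joints at [-1.406, 0.124, 1.65, -0, 1.367, -0.083], TCP at [0.159, -0.63, 0.215] pointing down, gripper open.
Joint ranges: [-2.61, 2.61], [-1.02, 2.33], [0.03, 2.71], [-1.35, 4.49], [0.32, 2.68], [-2.91, 2.91]. Speed limits (rad/s): [2.57, 2.57, 3.14, 3.14, 3.14, 3.14].

## Interface

Orientations are given as a rotation vector (axis times angle).
In Python, from bench import bot gives the robot as it stands.
- The arm moves only by the tool arm_command, never from a script. Its argument "motion" is a list of rows, each an object with "dp": the shift along the world's x, y, z in units of 50 mm (1.0 is 50 mm), a list of three; "delta_rot": the turn, a rotation vector about the world's x, y, z in units of 8 degrees (1.0 is 8 degrees), a list of three. A call has 1 to 10 rows; each row is the pose to reach, as a shift and turn from the pose commanded when the call began; what a row does not reach only later rows make up. A row lasts 1/10 s, in which the tool goes at most 50 mm and 8.59 degrees, less where a joint would pass 70% of its speed; a pose out of reach is approached as far as the arm can. A call with a gripper value outside its range is refused whole. "hand" is the opening in per cent of the stroke, from 0 (shut) to 100 (fully open), set as the call begins (left out, the last holds). The fingers move at their own pace and stop on an object; "newtons" is the grip in N (left out, the last holds). Time passes only in rows, so rows that repeat a pose let the fingers close. It gives the time, the measured TCP pose, the force and the opening at its end, in the units of the state.
- bot.read_state(): the state, without advancing time (a new reading comes with each control period).
- bot.read_camera(name): name is "scene" or "side" or "wrist"; returns a dict with "pixels" (400x640x3 uint8, red, green, blue), "z_map" (400x640 float32, m along the optical axis (not along the pixel's ray), 0 where there is no reading), "fovy" (degrees; the focal length in pixels is half the picture's height over the tangent of half this angle, whatever the lens; pixels are square), "cx", "cy" (the principal point, pixels), "origin" and "attitude" of the camera in the world. Camera axes: x right, y up, looking along -z (the intrinsics and any distortion apply to the point x, -y, -z); pixel columns grow to the right and rows downward; lengths in m; the calibration is good to about 2 mm. A picture is of the moment at which its call begins.
- bot.finish_job(): hands the job in, once; it reports no verdict.
The state is a dict: "clock": time; "joints": joint angles; "qvel": joint speeds; "joint_efforts": joint torques, N m; "tcp_pos": TCP position; "tool_rot": TCP orientation; "contact_force": force on the tool from outside, world axes, zero at the start; "torque": the same for the moment, N m; "opening": opening from 0.0 (shut) to 1.0 (fully open).
Only numpy, scipy, OpenCV 4.12 (cv2) and the standard library are available. Lean on these libraries where they do the work, as an engineer would, in place of code of your own. Each camera call takes 0.05 s, during which the arm holds its last target. There are 200 camera calls.

## Task

Set the bottle stop for the next batch: slide the slotted steel stop along its base plate until its black pointer is at the green mark (not the red one). Then tighten it by turning the clamp lever with the orange grip clockwise, seen from above, all the way to its end, and let go.

Things in the scene. Friction and masses are not known exactly. Their poses are not given: they have to be found in the camera images.
- stop_plate (a point): Centre of the sliding stop's upright steel plate, 48 mm above the table: 12 mm thick along y (rubber on the +y face), 70 mm wide along x, top edge 75 mm and foot 20 mm above the table. Slides along its y only, 50 mm either way from mid-slot, friction 2.5 N, stays where left; pinch across y or push. A black pointer sits at its foot, tip 46 mm along -x, same y.
- green_mark: Green tab, 24 x 10 mm, flush in the top of the grey base plate (136 x 272 mm, 14 mm thick), in front of the stop's foot. Origin at its centre, 14 mm above the table; same axes as stop_plate, y is the sliding direction. The stop is set when both have the same y along that axis. A like red tab is for other bottles.
- lever_grip (a point): Centre of the orange upright round grip (18 mm across, 38 mm tall) at the end of the black clamp lever, 59 mm above the table. Its x axis points level from the lever's pivot out to the grip; the pivot is a vertical axis 75 mm away along -x, with a black hub 24 mm across, 51 mm high.
- clamp (a joint): Clamp lever angle, rad: 0 loose, 1.5 fully tight at its end stop; grows as the lever turns clockwise seen from above. Loose it points away from the robot, tight to the robot's right (base plate's -y). Stiff hinge, about 0.12 N m, stays where left.

How it is judged:
On the way, in this order (a step that is already met when the one before it is completed fails the run):
1. the stop's pointer is at the green mark with the clamp lever still loose (y of stop_plate in the frame of green_mark between -0.01 and 0.01 m and value of joint clamp below 0.6 rad), for 0.3 s.
2. the clamp lever is turned fully tight (value of joint clamp above 1.3 rad), for 0.2 s.
At the end, for the whole second after the job is handed in: The stop's pointer is within 10 mm of the middle of the green mark along the slide, and the clamp lever is at its tight end (beyond 1.3 of 1.5 rad) (y of stop_plate in the frame of green_mark between -0.01 and 0.01 m and value of joint clamp above 1.3 rad); the robot touches nothing.
It also fails if it takes over 48 s, if anything falls off the work surface, if the arm or the gripper's body presses on something with over 40 N, if the wrist force passes 120 N, or if a joint passes its speed limit or range.

## Working session

There is one attempt and no reset: what is moved stays moved. The work goes in short steps, Python scripts to look and compute and a tool call to move; the robot and the scene stay as the last step left them, time stands still between calls to the robot, and variables do not carry over. Pictures are saved under pics/ and viewed, about 8 in all and at most 12, crops included, and the job is handed in when it is done.

Besides the shell and the picture viewer there is one more tool, called by a JSON object that holds its "fn" and its "kwargs". arm_command: Moves the arm, as the interface text tells. Its arguments: {"type":"object","properties":{"motion":{"type":"array","items":{"type":"object","properties":{"dp":{"type":"array","items":{"type":"number"}},"delta_rot":{"type":"array","items":{"type":"number"}}}}},"hand":{"type":"number"},"newtons":{"type":"number"}},"required":["motion"]}

```bash
mkdir -p pics; ls
cat > h.py <<'E'
import numpy as np, cv2
from scipy.spatial.transform import Rotation as R
from bench import bot
def cam(n):
    c=bot.read_camera(n); A=np.array(c['attitude'],float)
    c['R']=A if A.shape==(3,3) else R.from_rotvec(A).as_matrix() if A.size==3 else None
    c['f']=200/np.tan(np.radians(c['fovy'])/2); c['o']=np.array(c['origin']); return c
def ray(c,u,v): return c['R']@np.array([(u-c['cx'])/c['f'],-(v-c['cy'])/c['f'],-1])
def onz(c,u,v,z):
    d=ray(c,u,v); return c['o']+d*(z-c['o'][2])/d[2]
def deproj(c,u,v): return c['o']+ray(c,u,v)*c['z_map'][int(v),int(u)]
def save(n,im): cv2.imwrite('pics/'+n,cv2.cvtColor(im,cv2.COLOR_RGB2BGR))
E
python3 - <<'E'
from h import *
for n in('scene','side','wrist'):
    c=cam(n); save(n+'1.png',c['pixels']); print(n,c['o'],c['attitude'],c['fovy'],c['cx'],c['cy'],[k for k in c])
print(bot.read_state())
E
```

```text
pics
scene [ 0.20410275 -0.50680257  0.66546176] [ 0.79983315 -0.22945372 -0.5774088 ] 43.018729364097034 313.7439824105076 195.7901781855059 ['pixels', 'z_map', 'fovy', 'cx', 'cy', 'origin', 'attitude', 'R', 'f', 'o']
side [1.22201952 0.11779596 0.59943599] [0.70677772 0.77621966 1.55163384] 43.79544880304282 324.47711484575444 200.06816470378865 ['pixels', 'z_map', 'fovy', 'cx', 'cy', 'origin', 'attitude', 'R', 'f', 'o']
wrist [ 0.23003238 -0.61081424  0.38446272] [-0.22190377  0.17493558 -1.31516343] 66.17515812790029 317.05204318600585 196.10793500159397 ['pixels', 'z_map', 'fovy', 'cx', 'cy', 'origin', 'attitude', 'R', 'f', 'o']
{'clock': 0.15, 'joints': array([-1.40559077e+00,  1.24381363e-01,  1.65134181e+00,  2.63021679e-05,
        1.36750662e+00, -8.26105732e-02]), 'qvel': array([-0.00148795, -0.00107414, -0.00490348, -0.00065808,  0.00050788,
        0.00044395]), 'joint_efforts': array([ 1.99226242e-04, -4.18192720e+01, -3.60472012e+01,  7.75148766e-02,
        4.69072151e-02, -1.11950712e-04]), 'tcp_pos': array([ 0.15932778, -0.62966088,  0.21366349]), 'tool_rot': array([ 1.0258494 ,  1.31750799, -1.02396774]), 'contact_force': array([0.16741872, 0.70396174, 0.09742858]), 'torque': array([-0.01404402, -0.01048532,  0.0090917 ]), 'opening': 0.9989322812399885}
```

View pics/scene1.png

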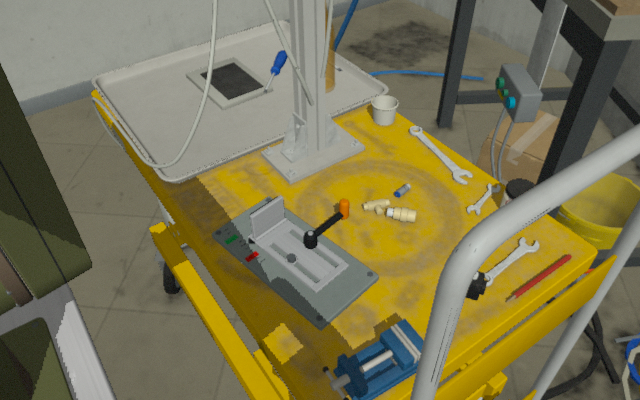

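View pics/side1.png

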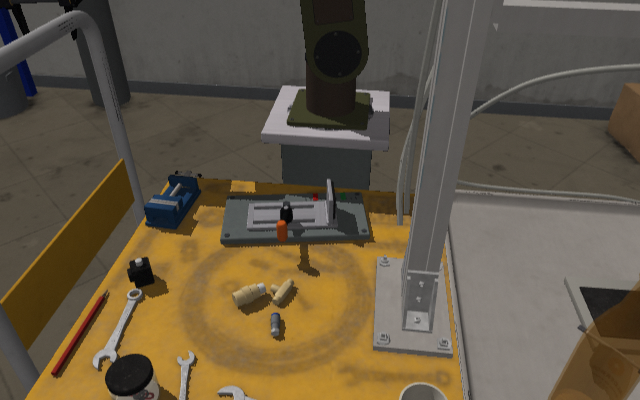

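The scene view shows the base plate with the stop plate at about (265,220), the green tab at (233,240), the red tab at (252,257), the hub at (311,238) and the orange grip at (344,209). A column stands behind it. The side view shows the grip at (282,230) and the stop at (331,200).

```bash
cat > m.py <<'E'
from h import *
def blob(c,name,lo,hi,lo2=None):
    hsv=cv2.cvtColor(c['pixels'],cv2.COLOR_RGB2HSV); m=cv2.inRange(hsv,lo,hi)
    n,l,s,ce=cv2.connectedComponentsWithStats(m)
    return [(s[i,4],ce[i].round(1),s[i,:4]) for i in np.argsort(-s[1:,4])[:4]+1 if s[i,4]>8]
E
python3 - <<'E'
from m import *
c=cam('scene')
for nm,lo,hi,z in(('green',(45,100,40),(90,255,255),.014),('red',(0,170,60),(5,255,255),.014),('red2',(173,120,60),(180,255,255),.014),('orange',(6,190,120),(16,255,255),.059)):
    for a,ce,b in blob(c,nm,lo,hi): print(nm,a,ce,b,onz(c,*ce,z).round(4),deproj(c,*ce).round(4))
for u,v in((265,205),(250,213),(281,198),(252,240),(311,232),(213,236),(322,323),(378,273),(265,200),(298,165)): print(u,v,deproj(c,u,v).round(4))
im=cv2.resize(c['pixels'][180:330,200:400],None,fx=4,fy=4,interpolation=cv2.INTER_CUBIC); save('z1.png',im)
s=cam('side')
for nm,lo,hi,z in(('green',(45,100,40),(90,255,255),.014),('red',(0,170,60),(5,255,255),.014),('orange',(6,190,120),(16,255,255),.059)):
    for a,ce,b in blob(s,nm,lo,hi): print(nm,a,ce,b,onz(s,*ce,z).round(4))
E
```

```text
green 85 [499.8  82.4] [496  77   9  12] [1.1881 0.1426 0.014 ] [ 1.3398  0.2428 -0.0865]
green 67 [230.9 238.8] [224 234  14  10] [0.4114 0.0689 0.014 ] [0.4115 0.0693 0.0136]
green 41 [504.6  92.3] [502  89   7   8] [1.1618 0.1058 0.014 ] [ 1.321   0.2076 -0.0943]
red 276 [542.1 275.5] [515 255  56  42] [ 0.7792 -0.2912  0.014 ] [ 0.7863 -0.2886  0.006 ]
red 54 [251.5 256.2] [246 252  12  10] [0.4212 0.0138 0.014 ] [0.421  0.0134 0.0145]
orange 56 [343.4 210.2] [339 200  10  19] [ 0.5836 -0.0244  0.059 ] [ 0.5809 -0.0279  0.0634]
orange 18 [589.4 270.4] [586 269   8   4] [ 0.8043 -0.3406  0.059 ] [ 1.5012 -0.1477 -0.645 ]
265 205 [0.4749 0.0502 0.0743]
250 213 [0.4469 0.0528 0.0695]
281 198 [0.5067 0.0508 0.0724]
252 240 [0.4383 0.0414 0.0184]
311 232 [ 0.5144 -0.0279  0.0513]
213 236 [0.3906 0.0983 0.0083]
322 323 [ 0.4436 -0.1587  0.0118]
378 273 [ 0.5772 -0.1291  0.0017]
265 200 [0.5093 0.1186 0.014 ]
298 165 [0.6173 0.1708 0.0114]
green 36 [342.6 196. ] [340 193   6   7] [0.412  0.0681 0.014 ]
red 323 [ 76.  336.3] [ 52 297  52  78] [ 0.8043 -0.2836  0.014 ]
red 29 [314.9 196.5] [313 194   5   6] [0.4208 0.0131 0.014 ]
orange 40 [280.4 222.8] [277 220   8   7] [ 0.5666 -0.0279  0.059 ]
```

View pics/z1.png

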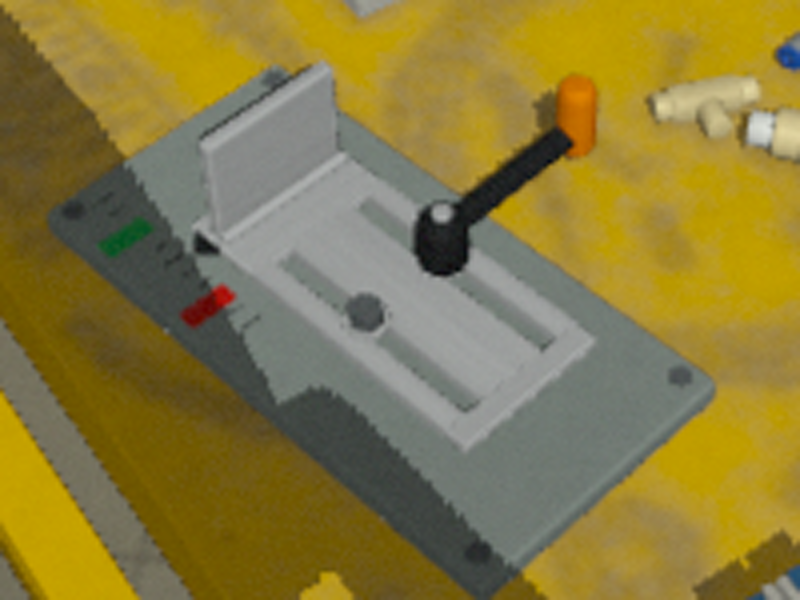

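The crop shows the pointer (crop 205,242) between the green tab (125,237) and the red tab (207,305). The lever is loose and points away from the robot. Next I'll fit the stop's face from depth and the plate's yaw.

```bash
cat >> m.py <<'E'
def cloud(c):
    v,u=np.mgrid[0:400,0:640]; z=c['z_map']
    d=np.stack([(u-c['cx'])/c['f'],-(v-c['cy'])/c['f'],-np.ones_like(z)],-1)@c['R'].T
    return c['o']+d*z[...,None]
def stop(c,g,yaw,verbose=True):
    P=cloud(c); hsv=cv2.cvtColor(c['pixels'],cv2.COLOR_RGB2HSV)
    ex=np.array([np.cos(yaw),np.sin(yaw)]);ey=np.array([-ex[1],ex[0]])
    Q=P[...,:2]-g[:2]; X=Q@ex;Y=Q@ey
    m=(c['z_map']>0)&(P[...,2]>.03)&(P[...,2]<.08)&(X>.015)&(X<.12)&(abs(Y)<.09)&(hsv[...,1]<60)
    return X[m],Y[m],P[m]
E
python3 - <<'E'
from m import *
g=np.array([.4116,.0687])
c=cam('scene');s=cam('side')
# base plate outline
for k in(c,s):
    P=cloud(k);
    for yaw in(np.radians(10),):
        X,Y,Q=stop(k,g,yaw)
        print(len(X),'X',np.percentile(X,[1,50,99]).round(4),'Y',np.percentile(Y,[1,5,50,95,99]).round(4),'z',np.percentile(Q[:,2],[1,99]).round(4))
        f=Q[(Q[:,2]<.068)]; vx,vy,x0,y0=cv2.fitLine(f[:,:2].astype(np.float32),cv2.DIST_HUBER,0,.01,.01).ravel(); print('face yaw',np.degrees(np.arctan2(vy,vx)),x0,y0)
k=c
for p in((212,235),(320,326),(378,273),(269,198)): print(onz(c,*p,.014).round(4))
print('pointer',onz(c,251.5,240.5,.02),onz(c,251.5,240.5,.016))
# hub top, grip across two views
hb=[P for P in [deproj(c,u,v) for u in range(306,316) for v in range(229,236)]]; print('hub',np.median(hb,0))
o1,d1=c['o'],ray(c,343.4,210.2); 
m=cv2.inRange(cv2.cvtColor(s['pixels'],cv2.COLOR_RGB2HSV),(4,150,80),(16,255,255)); m[:, :260]=0;m[:,300:]=0;m[:205]=0;m[245:]=0
# exclude yellow
ys,xs=np.nonzero(m); print('side grip bbox',xs.min(),xs.max(),ys.min(),ys.max())
for u,v in((281.5,221),(281.5,231)): print(deproj(s,u,v).round(4))
print(onz(c,343.9,201.5,.078),onz(s,282,222,.078))
# column nearby & obstacles
P=cloud(c);mm=(P[...,2]>.06)&(P[...,0]>.4)&(P[...,0]<.8)&(P[...,1]>-.3)&(P[...,1]<.4)&(c['z_map']>0)
q=P[mm];
for x in np.arange(.4,.8,.05):
    w=q[(q[:,0]>=x)&(q[:,0]<x+.05)]; print(x.round(2),len(w),w[:,1].min().round(3) if len(w) else '',w[:,1].max().round(3) if len(w) else '',w[:,2].max().round(3) if len(w) else '')
print(R.from_rotvec(bot.read_state()['tool_rot']).as_matrix().round(3))
E
```

```text
767 X [0.0248 0.0562 0.0933] Y [-0.0363 -0.0357 -0.034  -0.0282 -0.0236] z [0.0307 0.0757]
face yaw 9.822092 0.47040796 0.04410239
292 X [0.0292 0.0823 0.0975] Y [-0.0361 -0.036  -0.0315 -0.0247 -0.0241] z [0.0316 0.0763]
face yaw 18.124884 0.5024619 0.052701302
[0.3886 0.0962 0.014 ]
[ 0.4375 -0.1623  0.014 ]
[ 0.5703 -0.1361  0.014 ]
[0.5182 0.1189 0.014 ]
pointer [0.43640722 0.03951075 0.02      ] [0.43784684 0.04289631 0.016     ]
hub [ 0.5153932  -0.02656556  0.04991496]
side grip bbox 277 286 220 240
[ 0.5838 -0.022   0.0773]
[ 0.5964 -0.0202  0.0662]
[ 0.58490432 -0.02345384  0.078     ] [ 0.58718256 -0.02053891  0.078     ]
0.4 259 0.038 0.256 0.157
0.45 513 0.039 0.257 0.239
0.5 346 0.048 0.309 0.321
0.55 369 -0.032 0.308 0.351
0.6 1506 0.156 0.23 0.336
0.65 3486 0.162 0.229 0.335
0.7 62 0.168 0.189 0.326
0.75 0   
[[-0.     0.969  0.245]
 [ 0.001  0.245 -0.969]
 [-1.     0.    -0.001]]
```

Run:
```python
from m import *
c=cam('scene');s=cam('side');w=cam('wrist'); save('wrist2.png',w['pixels'])
for k,nm in((c,'scene'),(s,'side')):
    P=cloud(k).reshape(-1,3)[k['z_map'].ravel()>0]; P=P[P[:,2]>.08]
    print(nm,'max z (cm) rows x, cols y'); ys=np.arange(-.8,.4,.08); print('      ',*['%4d'%(y*100) for y in ys])
    for x in np.arange(0,.96,.08):
        r=[]
        for y in ys:
            q=P[(P[:,0]>=x)&(P[:,0]<x+.08)&(P[:,1]>=y)&(P[:,1]<y+.08)]; r.append('%4s'%('.' if len(q)<3 else '%d'%(q[:,2].max()*100)))
        print('%5.2f'%x,*r)
print('hub top',onz(c,310.5,233,.051),'side',onz(s,286.5,205,.051))
```

```text
scene max z (cm) rows x, cols y
        -80  -72  -64  -56  -48  -40  -32  -24  -16   -8    0    7   15   23   31   39
 0.00    .    .    .    .    .    .    .    .    .    9   10    .    .    .    .    .
 0.08    .    .    .    .    .    .    .    .    .   36   23    .    .    .    .    .
 0.16    .    .    .    .   56   54    .    .    .   47    .    .    .    .    .    .
 0.24    .    .    .    .    .    .    .    .    .    .    .    .    .    .    .    .
 0.32    .    .    .    .    .    .    .    .    .    .    .    .    .    .    .    .
 0.40    .    .    .    .    .   37    .    .    .    .    .    .   20   20    .    .
 0.48    .    .    .    .    .   37    .    .    .    .    .    .   21   31    .    .
 0.56    .    .    .    .    .   37    .    .    .    .    .   23   34    .    .    .
 0.64    .    .    .    .    .   37    .    .    .    .    .    .   33    .    .    .
 0.72    .    .    .    .    .    9    .    .    .    .    .    .    .    .    .    .
 0.80    .    .    .    .    .   19    .    .    .    .    .    .    .    .   21    .
 0.88    .    .    .    .    .    .
[... 589 characters left out ...]
   .    .
 0.40    .    .    .    .    .   37    .    .    .    .    .    .    .    .    .    .
 0.48    .    .    .    .    .   37    .    .    .    .    .    .    .   33    .    .
 0.56    .    .    .    .    .   37    .    .    .    .    .   24   35   33   37   38
 0.64    .    .    .    .    .   37    .    .    .    .    .   18   47   46   46    .
 0.72    .    .    .    .    .    9    .    .    .    .    .    .    .    .    .    .
 0.80    .    .    .    .    .   10    .    .    .    .    .    .    .    .   24   20
 0.88    .    .    .    .    .    .    .    .    .    .    .    .    .    .    .    .
hub top [ 0.51262729 -0.02900088  0.051     ] side [ 0.50438724 -0.02853104  0.051     ]
```

View pics/wrist2.png

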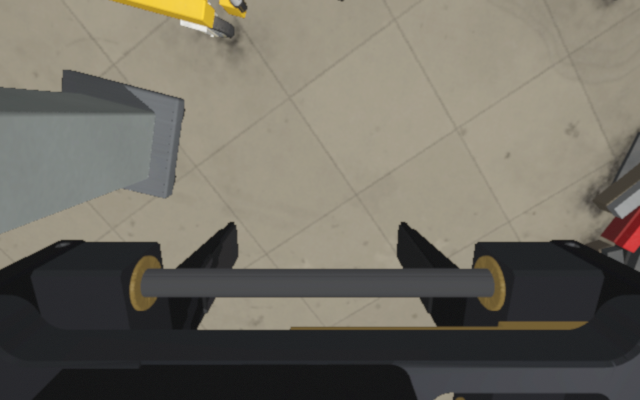

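The wrist view shows only the floor and the cart edge, and nothing near the fingers. Before moving I'll check the objects near the stop (the hose) and where the handle rail begins.

Run:
```python
from m import *
for n in('scene','side'):
    k=cam(n); P=cloud(k).reshape(-1,3); P=P[(k['z_map'].ravel()>0)&(P[:,2]>.09)]
    r=P[(P[:,1]<-.25)&(P[:,1]>-.47)&(P[:,0]>.3)&(P[:,0]<.9)]; print(n,'rail minx',r[:,0].min().round(3),'y',r[:,1].min().round(3),r[:,1].max().round(3))
    q=P[(P[:,0]>.36)&(P[:,0]<.74)&(P[:,1]>.06)&(P[:,1]<.3)]
    for z in np.arange(.09,.4,.04):
        a=q[(q[:,2]>=z)&(q[:,2]<z+.04)]
        if len(a):
            i=a[:,1].argmin(); j=a[:,0].argmin(); print('z%.2f'%z,len(a),'min-y pt',a[i].round(3),'min-x pt',a[j].round(3))
```

```text
scene rail minx 0.429 y -0.368 -0.341
z0.09 706 min-y pt [0.69  0.181 0.119] min-x pt [0.407 0.248 0.09 ]
z0.13 648 min-y pt [0.64  0.16  0.168] min-x pt [0.433 0.234 0.131]
z0.17 678 min-y pt [0.634 0.157 0.188] min-x pt [0.456 0.233 0.171]
z0.21 999 min-y pt [0.617 0.157 0.231] min-x pt [0.482 0.243 0.212]
z0.25 1130 min-y pt [0.683 0.162 0.257] min-x pt [0.507 0.261 0.252]
z0.29 1141 min-y pt [0.69  0.162 0.3  ] min-x pt [0.531 0.287 0.291]
z0.33 112 min-y pt [0.691 0.164 0.331] min-x pt [0.582 0.19  0.346]
side rail minx 0.433 y -0.366 -0.341
z0.09 841 min-y pt [0.657 0.182 0.092] min-x pt [0.65  0.182 0.104]
z0.13 917 min-y pt [0.642 0.16  0.169] min-x pt [0.64  0.168 0.169]
z0.17 1171 min-y pt [0.633 0.158 0.205] min-x pt [0.63  0.159 0.21 ]
z0.21 1328 min-y pt [0.63  0.158 0.217] min-x pt [0.614 0.162 0.248]
z0.25 1512 min-y pt [0.616 0.162 0.251] min-x pt [0.515 0.265 0.251]
z0.29 1656 min-y pt [0.698 0.162 0.325] min-x pt [0.533 0.283 0.292]
z0.33 1726 min-y pt [0.699 0.162 0.333] min-x pt [0.585 0.189 0.355]
z0.37 1882 min-y pt [0.699 0.163 0.373] min-x pt [0.649 0.182 0.4  ]
```

{"fn": "arm_command", "kwargs": {"motion": [{"dp": [0.15,0.9,0]},{"dp": [0.3,1.8,0]},{"dp": [0.45,2.7,0]},{"dp": [0.6,3.6,0]},{"dp": [0.75,4.5,0]},{"dp": [0.9,5.4,0]},{"dp": [1.3,6.2,0],"delta_rot": [0,0,-0.1]},{"dp": [1.7,7.0,0],"delta_rot": [0,0,-0.2]},{"dp": [2.1,7.8,0],"delta_rot": [0,0,-0.35]},{"dp": [2.5,8.6,0],"delta_rot": [0,0,-0.5]}], "hand": 65, "newtons": 15}}

```text
schema error: expected keys dp, delta_rot
```

{"fn": "arm_command", "kwargs": {"motion": [{"dp": [0.15,0.9,0],"delta_rot": [0,0,0]},{"dp": [0.3,1.8,0],"delta_rot": [0,0,0]},{"dp": [0.45,2.7,0],"delta_rot": [0,0,0]},{"dp": [0.6,3.6,0],"delta_rot": [0,0,0]},{"dp": [0.75,4.5,0],"delta_rot": [0,0,0]},{"dp": [0.9,5.4,0],"delta_rot": [0,0,0]},{"dp": [1.3,6.2,0],"delta_rot": [0,0,-0.1]},{"dp": [1.7,7.0,0],"delta_rot": [0,0,-0.2]},{"dp": [2.1,7.8,0],"delta_rot": [0,0,-0.35]},{"dp": [2.5,8.6,0],"delta_rot": [0,0,-0.5]}], "hand": 65, "newtons": 15}}

```text
clock: 1.6
tcp_pos: [0.2847, -0.1987, 0.215]
tool_rot: [1.078, 1.285, -1.078]
contact_force: [1.7, -0.9, -0.0]
opening: 0.649
```

{"fn": "arm_command", "kwargs": {"motion": [{"dp": [0.55,0.7,0],"delta_rot": [0,0,0]},{"dp": [1.1,1.4,0],"delta_rot": [0,0,0]},{"dp": [1.65,2.1,0],"delta_rot": [0,0,0]},{"dp": [2.2,2.8,0],"delta_rot": [0,0,0]},{"dp": [2.75,3.5,0],"delta_rot": [0,0,0]},{"dp": [3.3,4.2,0],"delta_rot": [0,0,0]},{"dp": [3.65,4.7,-0.3],"delta_rot": [0,0,0]},{"dp": [3.84,5.0,-0.6],"delta_rot": [0,0,0]},{"dp": [3.84,5.0,-0.6],"delta_rot": [0,0,0]},{"dp": [3.84,5.0,-0.6],"delta_rot": [0,0,0]}]}}

```text
clock: 2.6
tcp_pos: [0.476, 0.0497, 0.1846]
tool_rot: [1.076, 1.289, -1.077]
contact_force: [0.2, -0.1, 0.5]
opening: 0.648
```

Run:
```python
from m import *
w=cam('wrist'); save('w3.png',w['pixels']); print(bot.read_state()['tcp_pos'],w['o'])
for nm,lo,hi,z in(('green',(45,100,40),(90,255,255),.014),('red',(0,170,60),(5,255,255),.014),('orange',(5,190,120),(16,255,255),.078)):
    for a,ce,b in blob(w,nm,lo,hi): print(nm,a,ce,b,onz(w,*ce,z).round(4),deproj(w,*ce).round(4))
P=cloud(w); m=(abs(P[...,2]-.0745)<.003)&(w['z_map']>0)&(P[...,0]<.53)
hsv=cv2.cvtColor(w['pixels'],cv2.COLOR_RGB2HSV)
n,l,s,ce=cv2.connectedComponentsWithStats(m.astype(np.uint8))
for i in np.argsort(-s[1:,4])[:3]+1:
    Q=P[l==i]; print(s[i],Q.mean(0).round(4),cv2.minAreaRect((Q[:,:2]*1000).astype(np.float32)))
```

```text
[0.47632982 0.04933944 0.18523662] [0.54796091 0.06400846 0.35539652]
green 148 [291.5 230. ] [288 221   8  19] [0.4109 0.0699 0.014 ] [0.4124 0.0699 0.0179]
red 108 [338.7 229.7] [336 222   7  17] [0.4212 0.0149 0.014 ] [0.4221 0.0152 0.0165]
orange 359 [418.5  85.6] [404  76  26  21] [ 0.5857 -0.0173  0.078 ] [ 0.5856 -0.017   0.0789]
[311 157  13  72 862] [0.4771 0.051  0.0748] ((475.918212890625, 50.84853744506836), (69.57872009277344, 11.596850395202637), 9.919791221618652)
[ 94 234   4   3   7] [0.3952 0.258  0.0738] ((395.2775573730469, 257.6466064453125), (2.833470344543457, 6.054656505584717), 46.902259826660156)
[ 99 235   2   1   2] [0.3969 0.2531 0.0751] ((396.9443359375, 253.06265258789062), (0.5025569200515747, 0.0), -163.46771240234375)
```

View pics/w3.png

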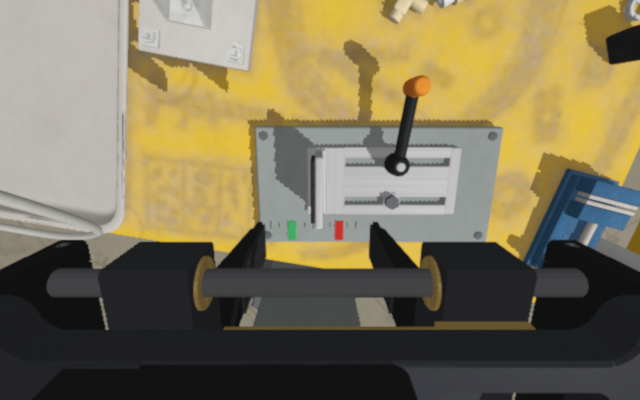

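The wrist view shows the stop at (318,188), green at (291,230), red at (339,230), the hub at (397,165) and the grip at (418,86), with the fingers straddling the stop. The stop's top measures 69.6×11.6 mm and matches the size given. It needs +30 mm along the slide.

{"fn": "arm_command", "kwargs": {"motion": [{"dp": [0,0.02,-0.7],"delta_rot": [0,0,0]},{"dp": [0,0.02,-1.4],"delta_rot": [0,0,0]},{"dp": [0,0.02,-2.0],"delta_rot": [0,0,0]},{"dp": [0,0.02,-2.5],"delta_rot": [0,0,0]},{"dp": [0,0.02,-2.86],"delta_rot": [0,0,0]},{"dp": [0,0.02,-2.86],"delta_rot": [0,0,0]},{"dp": [0,0.02,-2.86],"delta_rot": [0,0,0]}]}}

```text
clock: 3.35
tcp_pos: [0.477, 0.0501, 0.0429]
tool_rot: [1.079, 1.286, -1.077]
contact_force: [0.3, 0.0, -0.1]
opening: 0.649
```

{"fn": "arm_command", "kwargs": {"motion": [{"dp": [0,0,0],"delta_rot": [0,0,0]},{"dp": [0,0,0],"delta_rot": [0,0,0]},{"dp": [0,0,0],"delta_rot": [0,0,0]},{"dp": [0,0,0],"delta_rot": [0,0,0]},{"dp": [0,0,0],"delta_rot": [0,0,0]},{"dp": [0,0,0],"delta_rot": [0,0,0]},{"dp": [0,0,0],"delta_rot": [0,0,0]},{"dp": [0,0,0],"delta_rot": [0,0,0]}], "hand": 0, "newtons": 15}}

```text
clock: 4.15
tcp_pos: [0.4764, 0.0508, 0.0416]
tool_rot: [1.077, 1.288, -1.077]
contact_force: [-0.9, -0.6, 0.2]
opening: 0.126
```

{"fn": "arm_command", "kwargs": {"motion": [{"dp": [-0.02,0.1,0],"delta_rot": [0,0,0]},{"dp": [-0.035,0.2,0],"delta_rot": [0,0,0]},{"dp": [-0.053,0.3,0],"delta_rot": [0,0,0]},{"dp": [-0.07,0.4,0],"delta_rot": [0,0,0]},{"dp": [-0.09,0.5,0],"delta_rot": [0,0,0]},{"dp": [-0.105,0.59,0],"delta_rot": [0,0,0]},{"dp": [-0.105,0.59,0],"delta_rot": [0,0,0]},{"dp": [-0.105,0.59,0],"delta_rot": [0,0,0]},{"dp": [-0.105,0.59,0],"delta_rot": [0,0,0]},{"dp": [-0.105,0.59,0],"delta_rot": [0,0,0]}]}}

```text
clock: 5.15
tcp_pos: [0.471, 0.0807, 0.0416]
tool_rot: [1.078, 1.289, -1.077]
contact_force: [-0.3, 2.7, 0.2]
opening: 0.128
```

{"fn": "arm_command", "kwargs": {"motion": [{"dp": [0,0,0],"delta_rot": [0,0,0]},{"dp": [0,0,0],"delta_rot": [0,0,0]},{"dp": [0,0,0],"delta_rot": [0,0,0]},{"dp": [0,0,0],"delta_rot": [0,0,0]},{"dp": [0,0,0],"delta_rot": [0,0,0]},{"dp": [0,0,0],"delta_rot": [0,0,0]}], "hand": 60}}

```text
clock: 5.75
tcp_pos: [0.4712, 0.0803, 0.0417]
tool_rot: [1.077, 1.288, -1.077]
contact_force: [0.4, 1.1, 0.0]
opening: 0.564
```

{"fn": "arm_command", "kwargs": {"motion": [{"dp": [0,0,0.7],"delta_rot": [0,0,0]},{"dp": [0,0,1.4],"delta_rot": [0,0,0]},{"dp": [0,0,2.1],"delta_rot": [0,0,0]},{"dp": [0,0,2.6],"delta_rot": [0,0,0]},{"dp": [0,0,2.8],"delta_rot": [0,0,0]},{"dp": [0,0,2.8],"delta_rot": [0,0,0]}]}}

```text
clock: 6.35
tcp_pos: [0.4721, 0.0804, 0.1831]
tool_rot: [1.078, 1.286, -1.075]
contact_force: [0.2, 0.3, 0.3]
opening: 0.599
```

```bash
cat > look.py <<'E'
import sys
from m import *
w=cam('wrist'); save(sys.argv[1],w['pixels']); print(bot.read_state()['tcp_pos'])
G=None
for nm,lo,hi,z in(('green',(45,100,40),(90,255,255),.014),('orange',(5,190,120),(16,255,255),.078)):
    for a,ce,b in blob(w,nm,lo,hi)[:2]: print(nm,a,ce,b,onz(w,*ce,z).round(4)); 
P=cloud(w); ok=w['z_map']>0
m=(abs(P[...,2]-.0745)<.003)&ok&(P[...,0]<.53)
n,l,s,ce=cv2.connectedComponentsWithStats(m.astype(np.uint8)); i=np.argmax(s[1:,4])+1; print('stop',cv2.minAreaRect((P[l==i][:,:2]*1000).astype(np.float32)))
hsv=cv2.cvtColor(w['pixels'],cv2.COLOR_RGB2HSV); near=(abs(P[...,0]-.512)<.03)&(abs(P[...,1]+.03)<.03)&ok
m=near&(abs(P[...,2]-.051)<.0025); Q=P[m]; print('hub top',len(Q),cv2.minEnclosingCircle((Q[:,:2]*1000).astype(np.float32)))
m=ok&(P[...,2]>.0745)&(P[...,2]<.083)&(hsv[...,0]<17)&(hsv[...,1]>150)&(P[...,1]<.04)&(P[...,1]>-.15); Q=P[m]; print('grip top',len(Q),cv2.minEnclosingCircle((Q[:,:2]*1000).astype(np.float32)))
E
python3 look.py w4.png
python3 - <<'E'
from m import *
c=cam('scene'); save('z4.png',cv2.resize(c['pixels'][180:330,200:400],None,fx=4,fy=4,interpolation=cv2.INTER_CUBIC))
E
```

```text
[0.47105086 0.08032808 0.18127494]
green 84 [317.4 236.2] [314 230   8  12] [0.406  0.0692 0.014 ]
orange 372 [453.6  88. ] [436  79  30  20] [ 0.5854 -0.0163  0.078 ]
stop ((470.6863708496094, 81.43146514892578), (68.96625518798828, 11.665372848510742), 10.381697654724121)
hub top 397 ((522.1953735351562, -25.790130615234375), 20.11677360534668)
grip top 279 ((585.9569091796875, -18.298667907714844), 8.130186080932617)
```

View pics/w4.png

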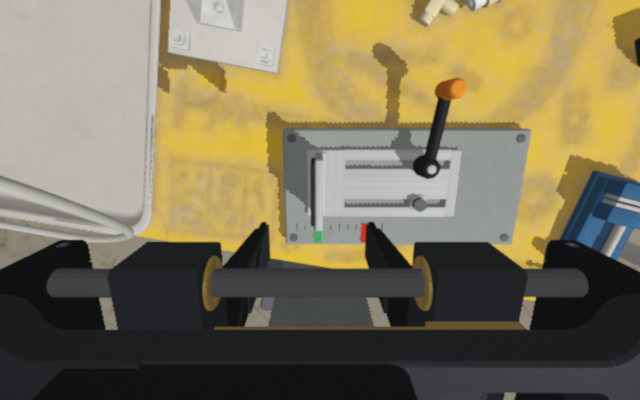

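The pointer is now level with the green tab at (317,237). Measured stop−green along the slide is about +1.5 mm. The lever is still loose. Next I'll cage the grip loosely, about 30 mm open.

{"fn": "arm_command", "kwargs": {"motion": [{"dp": [0.5,-0.4,0],"delta_rot": [0,0,0]},{"dp": [1.0,-0.85,0],"delta_rot": [0,0,0]},{"dp": [1.5,-1.3,0],"delta_rot": [0,0,0]},{"dp": [2.0,-1.7,0],"delta_rot": [0,0,0]},{"dp": [2.3,-1.97,0],"delta_rot": [0,0,0]},{"dp": [2.3,-1.97,0],"delta_rot": [0,0,0]},{"dp": [2.3,-1.97,0],"delta_rot": [0,0,0]},{"dp": [2.3,-1.97,0],"delta_rot": [0,0,0]}], "hand": 34}}

```text
clock: 7.25
tcp_pos: [0.5849, -0.0174, 0.1803]
tool_rot: [1.076, 1.291, -1.078]
contact_force: [-0.2, -0.2, -0.3]
opening: 0.339
```

Run:
```python
from m import *
w=cam('wrist');s=cam('side'); print(bot.read_state()['tcp_pos'],bot.read_state()['joints'])
for a,ce,b in blob(w,'o',(5,190,120),(16,255,255))[:2]: print(a,ce,b,onz(w,*ce,.07).round(4))
im=np.vstack([cv2.resize(w['pixels'],(480,300)),cv2.resize(s['pixels'][100:300,180:500],(480,300))]); save('w5.png',im)
```

```text
[ 0.58530956 -0.01736338  0.18120858] [-1.21384476e-01  6.64375376e-03  1.83039130e+00  1.33113951e-04
  1.30539116e+00  1.27049255e+00]
273 [321.7 191.7] [313 180  18  22] [ 0.587  -0.0203  0.07  ]
```

View pics/w5.png

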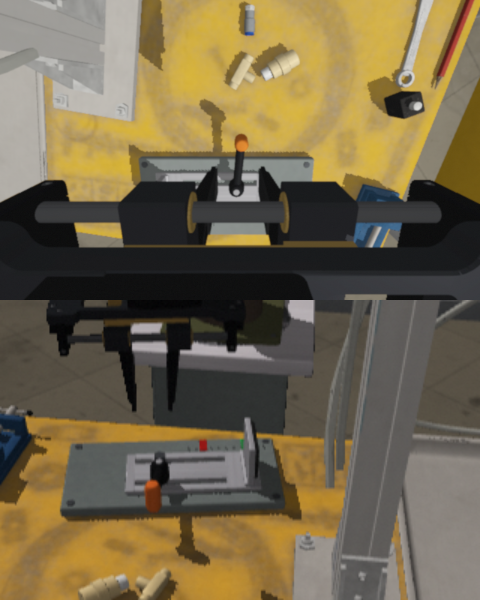

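The fingers are centred over the grip in both views: the grip at (241,143) in the wrist half, and the fingers at x≈135 and 170 against the grip at 152 in the side half. Descending now.

{"fn": "arm_command", "kwargs": {"motion": [{"dp": [0.01,-0.02,-0.7],"delta_rot": [0,0,0]},{"dp": [0.01,-0.02,-1.4],"delta_rot": [0,0,0]},{"dp": [0.01,-0.02,-1.8],"delta_rot": [0,0,0]},{"dp": [0.01,-0.02,-2.2],"delta_rot": [0,0,0]},{"dp": [0.01,-0.02,-2.58],"delta_rot": [0,0,0]},{"dp": [0.01,-0.02,-2.58],"delta_rot": [0,0,0]},{"dp": [0.01,-0.02,-2.58],"delta_rot": [0,0,0]}]}}

```text
clock: 8.05
tcp_pos: [0.5863, -0.0187, 0.0529]
tool_rot: [1.077, 1.289, -1.077]
contact_force: [1.2, -0.9, 0.6]
opening: 0.339
```

Run:
```python
import numpy as np
p=np.array([.512,-.0315]); a0=np.radians(10.); t=np.array([.586,-.0185])
for d in range(0,92,6):
    a=a0-np.radians(d); q=p+.075*np.array([np.cos(a),np.sin(a)])
    print(d,((q-t)/.05).round(2))
```

```text
0 [-0.  0.]
6 [ 0.02 -0.16]
12 [ 0.02 -0.31]
18 [ 0.01 -0.47]
24 [-0.02 -0.62]
30 [-0.07 -0.77]
36 [-0.13 -0.92]
42 [-0.21 -1.05]
48 [-0.3  -1.18]
54 [-0.4 -1.3]
60 [-0.52 -1.41]
66 [-0.64 -1.5 ]
72 [-0.78 -1.58]
78 [-0.92 -1.65]
84 [-1.07 -1.7 ]
90 [-1.22 -1.74]
```

{"fn": "arm_command", "kwargs": {"motion": [{"dp": [0.02,-0.16,0],"delta_rot": [0,0,-0.6]},{"dp": [0.02,-0.31,0],"delta_rot": [0,0,-1.2]},{"dp": [0.01,-0.47,0],"delta_rot": [0,0,-1.8]},{"dp": [-0.02,-0.62,0],"delta_rot": [0,0,-2.4]},{"dp": [-0.07,-0.77,0],"delta_rot": [0,0,-3.0]},{"dp": [-0.13,-0.92,0],"delta_rot": [0,0,-3.6]},{"dp": [-0.21,-1.05,0],"delta_rot": [0,0,-4.2]},{"dp": [-0.3,-1.18,0],"delta_rot": [0,0,-4.8]},{"dp": [-0.4,-1.3,0],"delta_rot": [0,0,-5.4]},{"dp": [-0.52,-1.41,0],"delta_rot": [0,0,-6.0]}], "hand": 25}}

```text
clock: 9.05
tcp_pos: [0.5614, -0.0892, 0.0543]
tool_rot: [1.681, 0.818, -1.676]
contact_force: [0.3, 2.5, -1.4]
opening: 0.252
```

Run:
```python
from m import *
s=cam('side'); st=bot.read_state(); print(st['tcp_pos'],st['joints'],st['contact_force'])
save('s6.png',cv2.resize(s['pixels'][120:300,180:500],None,fx=2,fy=2))
```

```text
[ 0.56076556 -0.08993459  0.05431789] [-2.53828090e-01  9.82878019e-02  1.96439385e+00  6.28181062e-04
  1.07686056e+00  1.98232762e+00] [ 0.51052027 -0.2030728  -0.30354826]
```

View pics/s6.png

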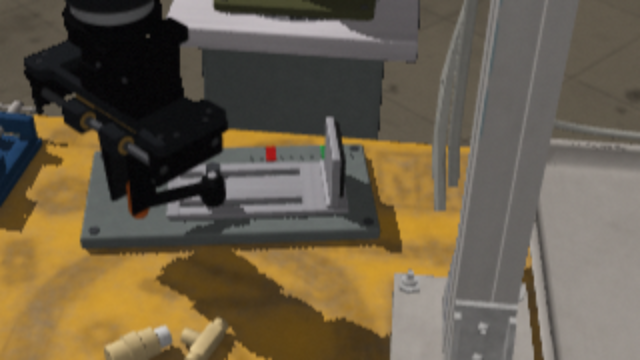

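The lever is following and sits at about 57°. The stop hasn't moved. Continuing to the end stop with a small overdrive.

{"fn": "arm_command", "kwargs": {"motion": [{"dp": [-0.12,-0.09,0],"delta_rot": [0,0,-0.5]},{"dp": [-0.26,-0.17,0],"delta_rot": [0,0,-1.0]},{"dp": [-0.4,-0.24,0],"delta_rot": [0,0,-1.5]},{"dp": [-0.5,-0.27,0],"delta_rot": [0,0,-2.0]},{"dp": [-0.58,-0.29,0],"delta_rot": [0,0,-2.3]},{"dp": [-0.64,-0.31,0],"delta_rot": [0,0,-2.5]},{"dp": [-0.7,-0.33,0],"delta_rot": [0,0,-2.5]},{"dp": [-0.7,-0.33,0],"delta_rot": [0,0,-2.5]},{"dp": [-0.7,-0.33,0],"delta_rot": [0,0,-2.5]}]}}

```text
clock: 10.0
tcp_pos: [0.5298, -0.1057, 0.0548]
tool_rot: [1.912, 0.547, -1.892]
contact_force: [9.6, 3.2, -3.7]
opening: 0.254
```

{"fn": "arm_command", "kwargs": {"motion": [{"dp": [0.06,0.02,0],"delta_rot": [0,0,0]},{"dp": [0.06,0.02,0],"delta_rot": [0,0,0]},{"dp": [0.06,0.02,0],"delta_rot": [0,0,0]},{"dp": [0.06,0.02,0],"delta_rot": [0,0,0]},{"dp": [0.06,0.02,0],"delta_rot": [0,0,0]}], "hand": 45}}

```text
clock: 10.5
tcp_pos: [0.5283, -0.1052, 0.0525]
tool_rot: [1.903, 0.55, -1.904]
contact_force: [0.0, -0.6, 0.6]
opening: 0.45
```

{"fn": "arm_command", "kwargs": {"motion": [{"dp": [0,0,0.6],"delta_rot": [0,0,0]},{"dp": [0,0,1.3],"delta_rot": [0,0,0]},{"dp": [0,0,2.0],"delta_rot": [0,0,0]},{"dp": [0,0,2.7],"delta_rot": [0,0,0]},{"dp": [0,0,3.2],"delta_rot": [0,0,0]},{"dp": [0,0,3.2],"delta_rot": [0,0,0]},{"dp": [0,0,3.2],"delta_rot": [0,0,0]}]}}

```text
clock: 11.2
tcp_pos: [0.5286, -0.1052, 0.2127]
tool_rot: [1.903, 0.549, -1.903]
contact_force: [-0.9, -0.2, -0.2]
opening: 0.449
```

Run:
```python
from m import *
s=cam('side'); w=cam('wrist'); c=cam('scene'); print(bot.read_state()['contact_force'])
for k in (s,c,w):
    P=cloud(k); hsv=cv2.cvtColor(k['pixels'],cv2.COLOR_RGB2HSV); ok=k['z_map']>0
    for nm,lo,hi,z in(('green',(45,100,40),(90,255,255),.014),('orange',(5,190,120),(16,255,255),.065)):
        for a,ce,b in blob(k,nm,lo,hi): 
            q=onz(k,*ce,z)
            if .35<q[0]<.65 and abs(q[1])<.2: print(nm,a,q.round(4))
    m=(abs(P[...,2]-.0745)<.003)&ok&(P[...,0]<.53)&(P[...,1]>.03)&(P[...,1]<.15)
    if m.sum()>30: print('stop top',m.sum(),cv2.minAreaRect((P[m][:,:2]*1000).astype(np.float32)))
save('f7.png',np.vstack([cv2.resize(c['pixels'][180:330,200:400],(400,300)),cv2.resize(w['pixels'],(480,300))[:,:400]]))
```

```text
[-0.27295835  0.29375878 -0.24833166]
green 9 [0.4091 0.064  0.014 ]
orange 30 [ 0.5177 -0.107   0.065 ]
stop top 134 ((259.1271057128906, 58.347251892089844), (495.0312194824219, 36.8634033203125), 2.8407185077667236)
green 67 [0.4114 0.0689 0.014 ]
orange 42 [ 0.52   -0.1054  0.065 ]
stop top 158 ((470.1810302734375, 79.76367950439453), (69.56488800048828, 11.973729133605957), 11.1650972366333)
green 97 [0.4115 0.0705 0.014 ]
orange 233 [ 0.5307 -0.0998  0.065 ]
```

View pics/f7.png

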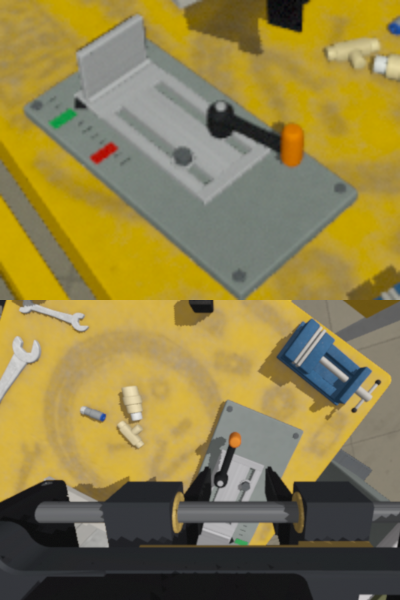

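The grip is at the −y end with the lever parallel to the plate's long side, and the pointer is level with the green tab. The gripper is well clear. Handing in.

```bash
python3 -c "
from bench import bot
print(bot.finish_job())"
```

```text
the job is handed in; nothing more can be done
None
```

I set the stop to the green mark, turned the clamp lever to its tight end, let go and handed the job in at about 11 s. The hand-in gives no verdict, so these are my own last measurements:

- **Stop:** I pinched it across y and slid it 30 mm. Its pointer is 0.5 to 1.5 mm from the middle of the green mark along the slide (limit 10 mm), measured from depth in the wrist and scene views.
- **Clamp lever:** I turned it with a loose cage around the grip until it pushed back with about 10 N at its end. Three views of the grip put it at roughly 85–95° (limit 74.5°, end stop 86°). They disagree by several degrees, because the colour-blob centres are biased by the viewing angle.
- **Robot:** It was raised about 0.13 m above the grip and read near-zero contact force. The highest force reported at the end of a move was about 11 N.
- **Failed checks:** The side camera's stop fit picked up stray points and its green patch was only 9 pixels, so I ignored both. The first move call was refused for a missing key and moved nothing.

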